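# Refit the sight window of a chocolate melting kettle

## Robot

A 6-joint arm with a two-finger parallel gripper is mounted at the origin on the work surface. World frame = base frame: x ahead of the robot, y to its left, z up, the work surface at z = 0. Lengths are in mm, angles in rad, forces in N, time in s.
With the tool pointing down it reaches from about 350 to 875 mm from the base axis. Payload 4.2 kg.
Tool frame: the origin (TCP) lies midway between the tips of the shut fingers; the grasp point (between the pads) lies 19 mm behind it; z points along the fingers, y is the line along which they close (so a half turn about z gives the same grasp; the last joint's range is limited). The gripper opens to 85 mm and grips with 20 to 120 N. Pads are 22 mm wide; open, the fingers measure 114 mm over their backs; the gripper's body (76 mm by 85 mm) begins 54 mm behind the grasp point. The pads swing forward as they close: fully open they stand 13 mm farther back than shut.
Start: joints at [1.369, 0.385, 0.008, 0, -1.194, -0.259], TCP at [277.882, 559.804, 231.312] pointing down, gripper open.
Joint ranges: [-3.14, 3.14], [-1.21, 2.06], [-1.07, 1.41], [-3.16, 2.05], [-2.99, -0.16], [-3.1, 3.1]. Speed limits (rad/s): [2.79, 2.79, 3.14, 3.14, 3.14, 3.14].

## Interface

Orientations are given as a unit quaternion [x, y, z, w].
In Python, from bench import arm, eyes, nets gives the robot as it stands.
- The arm moves only by the tool apply_moves, never from a script. Its arguments are lists of equal length, an entry for each row: "delta_rot": the turn, a rotation vector about the tool's x, y, z as a fraction of full scale, a list of three; "xyz": the shift along the tool's x, y, z as a fraction of full scale, a list of three; "hand": the gripper command: -1 is fully open, 1 is shut, values between are in proportion. In form: {"delta_rot": [[ax, ay, az], ...], "xyz": [[dx, dy, dz], ...], "hand": [hand, ...]}. A call has 1 to 20 rows; each row shifts and turns the commanded pose from where the row before left it, along the tool's axes as they then stand; what a row does not reach is not made up. Full scale, the value 1, is 0.025 m for a shift and 6 degrees for a turn. A row lasts 1/12 s, in which the tool goes at most 41.7 mm and 7.16 degrees, less where a joint would pass 70% of its speed; a pose out of reach is approached as far as the arm can. A call with a number of a shift or a turn outside -1 to 1 is refused whole. A call with a gripper value outside its range is refused whole. The fingers move at their own pace and stop on an object; the grip force is fixed at half the most. Time passes only in rows, so rows that do not move let the fingers close. It gives the time, the measured TCP pose, the force, the opening and the grip force at its end, in the units of the state.
- arm.read_state(): the state, without advancing time (a new reading comes with each control period).
- eyes.get_image(name): name is "side" or "top" or "wrist"; returns a dict with "frame" (480x640x3 uint8, red, green, blue), "range_z" (480x640 float32, mm along the optical axis (not along the pixel's ray), 0 where there is no reading), "camera_matrix" (3x3 intrinsics, pixels), "dist" ([k1, k2, p1, p2, k3] as OpenCV has them; the pictures are not rectified), "R" (3x3) and "t" (3): a world point X has camera coordinates R X + t; the wrist camera has in their place "hand_eye" (4x4, takes a point from camera to tool coordinates, whose origin is the TCP and whose axes are the flange's). Camera axes: x right, y down, z forward; pixel columns grow to the right and rows downward; lengths in mm; the calibration is good to about 2 mm. A picture is of the moment at which its call begins: read the wrist's pose just before it.
- arm.job_done(): hands the job in; it is judged then, once.
Trained networks look in a picture, given as the dict that the camera call returned (one of the last four; its "shot" number tells which), for a name from the list of things; names that differ only in an ending like _2 or _b are one class to them, and where a whole thing is asked for, a point or a joint stands for the part that bears it (a point fixed in the world has none). Each returns a list of dicts, best first, with "score" (0 to 1); they miss things now and then, are a little off and sometimes report something else, mostly with a low value. They report only what shows in the picture. A call takes as long as a camera call. They do not tell look-alikes from the thing itself.
- nets.look_for(name, picture): "bbox" ([left, top, right, bottom] in pixels, round what is visible of it).
- nets.masks_of(name, picture): "region" (480x640 bool, what is visible of it) and "bbox" ([left, top, right, bottom] in pixels, round what is visible of it).
The state is a dict: "clock": time; "joints": joint angles; "joint_vel": joint speeds; "joint_efforts": joint torques, N m; "position": TCP position; "ee_rot": TCP orientation; "contact_force": force on the tool from outside, world axes, zero at the start; "wrist_torque": the same for the moment, N m; "gripper_width": finger opening in mm; "grasp_force": force on a finger pad.
Only numpy, scipy, OpenCV 4.12 (cv2) and the standard library are available. Lean on these libraries where they do the work, as an engineer would, in place of code of your own. Each camera call takes 0.05 s, during which the arm holds its last target. There are 200 camera calls.

## Task

The chocolate kettle's sight port is open. Lower the oblong window (oblong flange, square-sided housing with a glass pane on top) into the oblong recess of the port, glass up and gently, so that it lies flat on its seat; then turn the locking ring clockwise by its upright handle until it is snug against its stop, and let go. The round window and the low blanking plate are not for this port.

Things in the scene. Friction and masses are not known exactly. Their poses are not given: they have to be found in the camera images.
- window_mid (a point): Centre of the loose steel oblong window, 0.15-0.3 kg, glass up on the bench. Foot: flange 80 x 40 mm, 6 mm thick; on it a flat-sided housing 38 mm (x) x 32 mm (y), up to 48 mm above the underside, glass pane in its top. This point is 24 mm above the underside. x along the 80 mm length, y along the 40 mm width, z up; half a turn about z makes no difference.
- seat (a point): Floor centre of the recess in the port plate (136 mm square) on the fixed round kettle (260 mm across, 110 mm tall). x along its 92 mm length, y along its 52 mm width, z up; 5 mm deep, 2 mm chamfer. The window goes in with its x along this x, either way round; seated, its centre is 24 mm above this point. The locking ring's axis is the vertical through this point.
- handle (a point): Middle of the ring's handle: black upright round post, 14 mm diameter, 32 mm tall, 74 mm from the ring's axis; this point is on the post's axis, 16 mm below its top, and moves with the ring. Ring open: post at +45 degrees from the seat's x towards its y; closed: at -45 degrees. It takes 2 to 4 N to move and stays where it is left.
- lock_ring (a joint): Ring turn in rad, clockwise from above: 0 open (starts below 0.15), 1.57 at its stop, snug; it sinks 2.7 mm per rad. Captive round the recess, inner radius 51, outer 59 mm; open, its top is 18 mm above the seat. Two lugs reach in to 31 mm from its axis, tops 14 mm above the seat: open, over the recess's long sides, the window passes between; closed, they hold the flange's ends.
Things that resemble listed ones, but are neither listed nor needed, are in the scene too. What is shaped like the part that bears window_mid but blue, green or yellow is not meant.

How it is judged (in metres and radians):
On the way:
1. the window lies on its seat in the port while the ring is still open (horizontal distance between window_mid and seat below 0.012 m and z of window_mid in the frame of seat below 0.0265 m and angle between window_mid's own z axis and vertical below 0.1 rad and value of joint lock_ring below 0.5 rad), for 0.2 s.
At the end, for the whole second after the job is handed in: The window lies flat on its seat, glass up (centre within 12 mm sideways of the seat's centre and 21 to 26.5 mm above it, tilt under 0.1 rad, its length within 0.26 rad of the recess's), and the locking ring is turned to within about 10 degrees of its stop (joint above 1.38 rad) and at rest (horizontal distance between window_mid and seat below 0.012 m and z of window_mid in the frame of seat between 0.021 and 0.0265 m and angle between window_mid's own z axis and vertical below 0.1 rad and angle between the x axis of window_mid and the x axis of seat, either way round below 0.26 rad and value of joint lock_ring above 1.38 rad and velocity of joint lock_ring below 0.05 rad/s); the robot touches nothing.
It fails at once if the window is dropped (falls free faster than 0.9 m/s, some 40 mm) (linear speed of window above 0.9 m/s and contact force between the fingers and window below 0.05 N).
It also fails if it takes over 48 s, if anything falls off the work surface, if the arm or the gripper's body presses on something with over 40 N, if the wrist force passes 120 N, or if a joint passes its speed limit or range.

## Working session

There is one attempt and no reset: what is moved stays moved. The work goes in short steps, Python scripts to look and compute and a tool call to move; the robot and the scene stay as the last step left them, time stands still between calls to the robot, and variables do not carry over. Pictures are saved under pics/ and viewed, at most 10 in all, crops included, and the job is handed in when it is done.

Besides the shell and the picture viewer there is one more tool, called after "Emit:" as name(argument=value, ...) on one line, values as JSON. apply_moves: Moves the arm, as the interface text tells. Its arguments: {"type":"object","properties":{"delta_rot":{"type":"array"},"xyz":{"type":"array"},"hand":{"type":"array"}},"required":["delta_rot","xyz","hand"]}

```bash
mkdir -p pics; ls; cat > h.py <<'E'
import numpy as np, cv2
from scipy.spatial.transform import Rotation as Rn
from bench import arm, eyes, nets
def cam(name):
    s=arm.read_state(); p=eyes.get_image(name)
    if name=="wrist":
        T=np.eye(4); T[:3,:3]=Rn.from_quat(s["ee_rot"]).as_matrix(); T[:3,3]=s["position"]
        p["C2W"]=T@np.array(p["hand_eye"])
    else:
        C=np.eye(4); C[:3,:3]=np.array(p["R"]).T; C[:3,3]=-C[:3,:3]@np.array(p["t"]).ravel(); p["C2W"]=C
    return p
def cloud(p):
    "480x640x3 world points (nan where none)"
    v,u=np.mgrid[0:480,0:640].astype(np.float32)
    n=cv2.undistortPoints(np.stack([u.ravel(),v.ravel()],1)[:,None],np.array(p["camera_matrix"]),np.array(p["dist"]))[:,0]
    z=p["range_z"].ravel().astype(float); z[z==0]=np.nan
    X=np.c_[n*z[:,None],z]@p["C2W"][:3,:3].T+p["C2W"][:3,3]
    return X.reshape(480,640,3)
def save(p,f): cv2.imwrite("pics/"+f,cv2.cvtColor(p["frame"],cv2.COLOR_RGB2BGR))
E
python3 - <<'E'
from h import *
for n in ("top","side"):
    p=cam(n); X=cloud(p); save(p,n+"0.png")
    for k in ("window_mid","handle","lock_ring"):
        for d in nets.masks_of(k,p)[:5]:
            m=d["region"]; q=X[m]; q=q[~np.isnan(q[:,0])]
            print(n,k,round(d["score"],2),d["bbox"],np.round(np.median(q,0)),"zmax",np.round(np.percentile(q[:,2],97)), p["frame"][m].mean(0).round())
print(arm.read_state())
E
```

```text
pics
top window_mid 0.93 [462.9, 227.5, 488.6, 265.1] [ 514. -419.   11.] zmax 54.0 [ 63. 122.  77.]
top window_mid 0.92 [437.5, 161.7, 472.9, 187.5] [ 670. -377.   24.] zmax 54.0 [ 59. 113.  73.]
top window_mid 0.82 [408.9, 233.1, 433.6, 274.6] [ 500. -303.   12.] zmax 53.0 [135. 141. 135.]
top window_mid 0.59 [416.7, 292.9, 446.4, 330.2] [ 374. -325.   10.] zmax 53.0 [162. 164.  75.]
top window_mid 0.56 [387.0, 178.9, 426.7, 212.5] [ 625. -266.   10.] zmax 54.0 [ 73. 100. 140.]
top handle 0.74 [170.4, 213.1, 227.0, 282.9] [499. 179. 135.] zmax 165.0 [135. 135. 127.]
top lock_ring 0.75 [170.4, 214.5, 231.7, 284.5] [498. 175. 135.] zmax 158.0 [135. 135. 128.]
side window_mid 0.95 [394.1, 309.5, 437.7, 347.3] [ 620. -284.   19.] zmax 49.0 [44. 63. 97.]
side window_mid 0.85 [274.9, 375.3, 324.9, 410.2] [ 370. -339.   13.] zmax 49.0 [131. 127.  71.]
side window_mid 0.82 [338.7, 345.4, 388.1, 375.3] [ 495. -317.   17.] zmax 49.0 [104. 108. 104.]
side window_mid 0.79 [377.9, 389.3, 427.9, 430.1] [ 505. -435.   20.] zmax 49.0 [50. 89. 59.]
side window_mid 0.57 [446.3, 344.8, 492.3, 390.6] 
[... 262 characters left out ...]
8565e+00,  3.84850445e-01,  7.71042845e-03, -7.70810120e-05,
       -1.19399108e+00, -2.58600160e-01]), 'joint_vel': array([ 8.98345779e-05, -4.24427380e-04,  1.25733200e-03, -8.24383645e-05,
        3.38288666e-04,  6.69332610e-04]), 'joint_efforts': array([ 4.02274900e-04, -3.91589105e+01,  1.88326389e+01,  4.18457687e+00,
       -1.46670329e-03,  2.48518624e-06]), 'position': array([277.85338312, 559.72913191, 231.13539345]), 'ee_rot': array([ 9.73570634e-01, -2.28386056e-01, -3.11013489e-05,  1.68327828e-04]), 'contact_force': array([0.31681863, 0.49465168, 0.83643107]), 'wrist_torque': array([-0.01191329, -0.02257599,  0.00220512]), 'grasp_force': 0.0, 'gripper_width': 85.3130705959175}
```

View pics/top0.png

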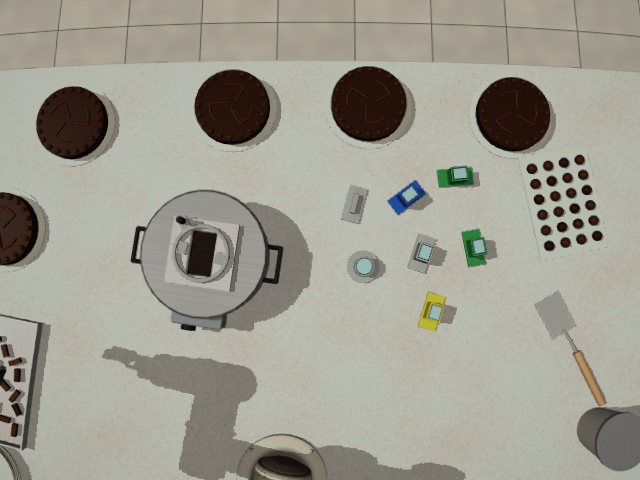

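View pics/side0.png

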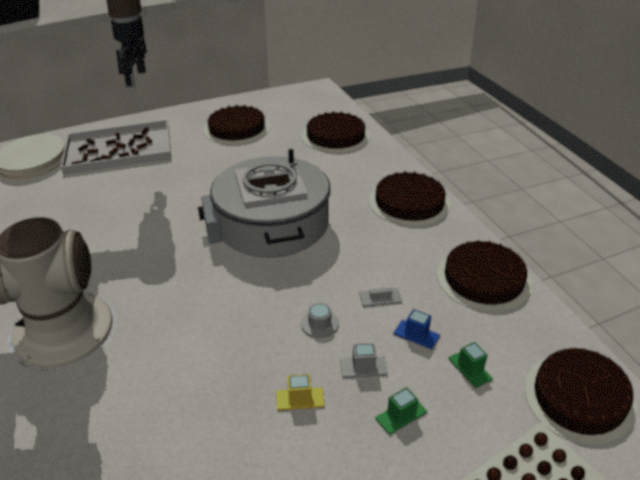

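```bash
python3 - <<'E'
from h import *
for n in ("top","side"):
    p=cam(n); X=cloud(p)
    for d in nets.masks_of("window_mid",p)[:6]:
        m=d["region"]&(X[...,2]>40); q=X[m]
        c=X[d["region"]]; c=c[(c[:,2]<12)&(c[:,2]>2)]
        r=cv2.minAreaRect(q[:,:2].astype(np.float32)) if len(q)>3 else 0
        pc=np.linalg.svd(X[d["region"]&(X[...,2]>2)][:,:2]-np.nanmean(X[d["region"]&(X[...,2]>2)][:,:2],0))[2][0]
        print(n,d["score"],len(q),q.mean(0).round(1),r,"axis",np.degrees(np.arctan2(pc[1],pc[0])).round(1))
    # port: points above plate, near 499,179
    Z=X[...,2]; near=(np.hypot(X[...,0]-500,X[...,1]-178)<150)
    print("z hist",np.histogram(Z[near&(Z>100)],bins=range(100,180,4)))
    hd=near&(Z>140); print("handle pts",X[hd].mean(0).round(1),hd.sum())
    pl=near&(Z>105); r=cv2.minAreaRect(X[pl][:,:2].astype(np.float32)); print(r)
E
```

```text
top 0.9 264 [ 515.6 -422.2   49.8] ((515.9923095703125, -423.2144775390625), (38.59648132324219, 32.490882873535156), 10.33372974395752) axis -168.7
top 0.71 256 [ 374.2 -327.    49.8] ((374.9923400878906, -327.5167236328125), (31.373306274414062, 37.99435043334961), 71.77811431884766) axis 163.2
top 0.61 275 [ 673.7 -382.6   49.8] ((674.6438598632812, -384.3902587890625), (32.689640045166016, 42.5161247253418), 5.360651016235352) axis 91.2
top 0.6 267 [ 627.4 -271.6   50. ] ((627.9663696289062, -272.02752685546875), (32.14503479003906, 38.58082962036133), 37.69959259033203) axis -55.5
top 0.57 281 [ 502.4 -305.1   49.9] ((502.5880432128906, -305.41241455078125), (32.71715545654297, 38.48369216918945), 71.3789291381836) axis 161.4
z hist (array([ 127,  676, 3928, 3493, 1241, 1556,  685,  199,  522,  294,   16,
          2,    6,    5,    2,    9,   24,   11,    0]), array([100, 104, 108, 112, 116, 120, 124, 128, 132, 136, 140, 144, 148,
       152, 156, 160, 164, 168, 172, 176]))
handle pts [544.3 190.2 158. ] 75
((493.1190185546875, 159.9368438720703), (262.1702880859375, 266.160919
[... 464 characters left out ...]
) axis -69.7
side 0.64 361 [ 500.  -310.7   46.2] ((500.9442443847656, -308.7376403808594), (36.739036560058594, 39.119720458984375), 73.49138641357422) axis 157.9
side 0.6 317 [ 624.  -277.2   46.4] ((625.9808349609375, -274.87286376953125), (37.66490173339844, 39.525360107421875), 39.10325622558594) axis 133.6
z hist (array([ 249, 1944, 1624,  491,  878,  250,  202,  359,  133,    9,    8,
         10,   11,    3,   16,   16,    5,    0,    0]), array([100, 104, 108, 112, 116, 120, 124, 128, 132, 136, 140, 144, 148,
       152, 156, 160, 164, 168, 172, 176]))
handle pts [553.9 191.  154.4] 69
((490.34210205078125, 158.6678924560547), (258.2679748535156, 259.09228515625), 80.94937133789062)
```

The top view shows the plain steel oblong window at about (424,252). The round window is at (364,266) and the blanking plate at (355,205). The port's dark recess is at (201,254), with the black post at (182,220). The side view agrees. Next I'll look at the port from the wrist.

```bash
cat >> h.py <<'E'
def plan(x,y,z,ydeg=None):
    "tool-frame shift/25 and turn about tool z /6deg; ydeg = wanted world angle (mod 180) of tool y"
    s=arm.read_state(); R=Rn.from_quat(s["ee_rot"]).as_matrix()
    d=R.T@(np.array([x,y,z])-s["position"])/25
    ya=np.degrees(np.arctan2(R[1,1],R[0,1])); print("yaw",ya.round(1),"pos",s["position"].round(1),"tilt",np.degrees(np.arccos(-R[2,2])).round(2),"j6",s["joints"][5].round(2))
    print("shift units",d.round(2))
    if ydeg is not None: print("turn units",round(-(((ydeg-ya+90)%180)-90)/6,2))
E
python3 - <<'E'
from h import *
p=cam("wrist"); print(np.array(p["hand_eye"]).round(3)); print(p["camera_matrix"])
plan(490,215,300)
E
```

```text
[[ 0.00000e+00 -9.65000e-01 -2.61000e-01  6.63270e+01]
 [ 1.00000e+00  0.00000e+00 -0.00000e+00  5.23000e-01]
 [ 1.00000e-03 -2.61000e-01  9.65000e-01 -1.42138e+02]
 [ 0.00000e+00  0.00000e+00  0.00000e+00  1.00000e+00]]
[[391.5601999    0.         319.23717134]
 [  0.         391.5601999  237.89945551]
 [  0.           0.           1.        ]]
yaw -116.4 pos [277.9 559.8 231.3] tilt 0.0 j6 -0.26
shift units [13.73  8.58 -2.75]
```

Emit:
apply_moves(delta_rot=[[0,0,0],[0,0,0],[0,0,0],[0,0,0],[0,0,0],[0,0,0],[0,0,0],[0,0,0],[0,0,0],[0,0,0],[0,0,0],[0,0,0],[0,0,0],[0,0,0],[0,0,0],[0,0,0],[0,0,0],[0,0,0],[0,0,0],[0,0,0]], xyz=[[0.83,0.55,-0.15],[0.83,0.55,-0.15],[0.83,0.55,-0.15],[0.83,0.55,-0.15],[0.83,0.55,-0.15],[0.83,0.55,-0.15],[0.83,0.55,-0.15],[0.83,0.55,-0.15],[0.83,0.55,-0.15],[0.83,0.55,-0.15],[0.83,0.55,-0.15],[0.83,0.55,-0.15],[0.83,0.55,-0.15],[0.83,0.55,-0.15],[0.83,0.55,-0.15],[0.83,0.55,-0.15],[0.83,0.55,-0.15],[0.83,0.55,-0.15],[0,0,0],[0,0,0]], hand=[-1,-1,-1,-1,-1,-1,-1,-1,-1,-1,-1,-1,-1,-1,-1,-1,-1,-1,-1,-1])

```text
clock: 2.32
position: [502.7, 171.2, 299.0]
ee_rot: [0.973, -0.23, 0.0, -0.0]
contact_force: [-0.5, -0.3, -0.9]
gripper_width: 85.6
grasp_force: 0.0
```

```bash
python3 - <<'E'
from h import *
p=cam("wrist"); X=cloud(p); save(p,"port.png"); np.savez("port.npz",X=X,f=p["frame"])
Z=X[...,2]; print(np.histogram(Z[(Z>80)],bins=range(80,190,3)))
f=p["frame"].astype(int)
# plate
near=np.hypot(X[...,0]-500,X[...,1]-178)<110
post=near&(Z>145); print("post",np.nanmean(X[post],0).round(1),np.nanpercentile(Z[post],98) if post.any() else 0,post.sum())
for k in ("handle","lock_ring"):
    for d in nets.masks_of(k,p)[:3]:
        q=X[d["region"]]; q=q[~np.isnan(q[:,0])]; print(k,d["score"],d["bbox"],np.median(q,0).round(1),np.percentile(q[:,2],[2,50,98]).round(1))
plan(502,-306,200)
E
```

```text
(array([  193,     0,     0,     0,     0,     0,     1,  2283,   878,
       33323,  9872,  3878,  3206, 11896,   184,   203,  1608,  4102,
         422,    10,    12,     8,    13,    11,    13,    14,    10,
          45,   265,     2,     0,     0,     0,     0,     0,     0]), array([ 80,  83,  86,  89,  92,  95,  98, 101, 104, 107, 110, 113, 116,
       119, 122, 125, 128, 131, 134, 137, 140, 143, 146, 149, 152, 155,
       158, 161, 164, 167, 170, 173, 176, 179, 182, 185, 188]))
post [511.6 166.4 369.1] 395.96938902217676 66140
handle 0.65 [243.3, 146.2, 408.4, 289.9] [501.  172.9 132.7] [127.2 132.7 165.1]
lock_ring 0.94 [244.7, 145.0, 413.6, 290.6] [500.1 171.8 132.6] [120.3 132.6 165.1]
yaw -116.4 pos [501.9 172.5 298.6] tilt 0.02 j6 0.47
shift units [ 8.5  17.15  3.94]
```

View pics/port.png

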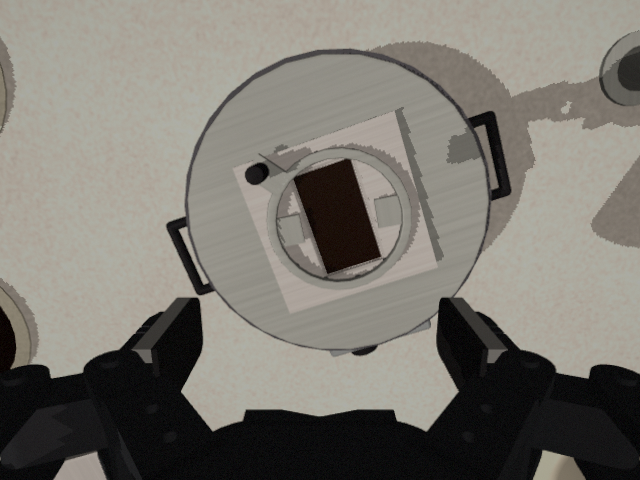

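The ring is centred at about (342,213) px, the dark oblong recess at (338,215) and the post at (257,173). Now I'll measure them.

```bash
python3 - <<'E'
from h import *
d=np.load("port.npz"); X=d["X"]; f=d["f"].astype(int); Z=X[...,2]
roi=np.zeros((480,640),bool); roi[100:330,190:470]=1
dark=roi&(f[...,0]<75)&(f[...,0]-f[...,2]>5); dark[:150]=0
n,l,st,c=cv2.connectedComponentsWithStats(dark.astype(np.uint8)); i=1+st[1:,4].argmax(); dk=l==i
q=X[dk]; q=q[~np.isnan(q[:,0])]; print("dark z",np.percentile(q[:,2],[5,50,95]).round(1))
q=q[q[:,2]<np.median(q[:,2])+3]
r=cv2.minAreaRect(q[:,:2].astype(np.float32)); print("recess rect",r, cv2.boxPoints(r).round(1).tolist())
pl=roi&(Z>117)&(Z<123); r=cv2.minAreaRect(X[pl][:,:2].astype(np.float32)); print("plate",r,np.median(Z[pl]))
rg=roi&(Z>130.5)&(Z<137); q=X[rg]
from scipy.optimize import least_squares
s=least_squares(lambda a:np.maximum(abs(np.hypot(q[:,0]-a[0],q[:,1]-a[1])-55)-4,0),[500,172],loss="soft_l1"); print("ring",s.x.round(1),np.median(q[:,2]),len(q))
po=roi&(Z>155)&(Z<172); q=X[po]; print("post top",q.mean(0).round(1),np.ptp(q,0).round(1),np.percentile(q[:,2],95), len(q))
v=q.mean(0)[:2]-s.x; print("post r,ang",np.hypot(*v).round(1),np.degrees(np.arctan2(v[1],v[0])).round(1))
E
```

```text
dark z [114.7 115.8 117. ]
recess rect ((492.261474609375, 158.76339721679688), (49.4765510559082, 90.31448364257812), 82.3786849975586) [[444.20001220703125, 140.1999969482422], [533.7000122070312, 128.3000030517578], [540.2999877929688, 177.3000030517578], [450.79998779296875, 189.3000030517578]]
plate ((491.96148681640625, 158.30734252929688), (136.24388122558594, 136.54319763183594), 82.27286529541016) 120.35264719785326
ring [494.6 159.3] 132.97509998672342 4643
post top [556.5 194.1 164.4] [13.2 13.1 11.5] 166.25840260571545 336
post r,ang 71.0 29.4
```

Emit:
apply_moves(delta_rot=[[0,0,0],[0,0,0],[0,0,0],[0,0,0],[0,0,0],[0,0,0],[0,0,0],[0,0,0],[0,0,0],[0,0,0],[0,0,0],[0,0,0],[0,0,0],[0,0,0],[0,0,0],[0,0,0],[0,0,0],[0,0,0],[0,0,0],[0,0,0]], xyz=[[0.43,0.86,0],[0.43,0.86,0],[0.43,0.86,0],[0.43,0.86,0],[0.43,0.86,0],[0.43,0.86,0.2],[0.43,0.86,0.2],[0.43,0.86,0.2],[0.43,0.86,0.2],[0.43,0.86,0.2],[0.43,0.86,0.2],[0.43,0.86,0.2],[0.43,0.86,0.3],[0.43,0.86,0.3],[0.43,0.86,0.3],[0.43,0.86,0.3],[0.43,0.86,0.3],[0.43,0.86,0.3],[0.43,0.86,0.3],[0.43,0.86,0.3]], hand=[-1,-1,-1,-1,-1,-1,-1,-1,-1,-1,-1,-1,-1,-1,-1,-1,-1,-1,-1,-1])

```text
clock: 4.13
position: [504.1, -308.7, 203.3]
ee_rot: [0.974, -0.227, -0.0, -0.0]
contact_force: [0.7, -0.4, 0.1]
gripper_width: 85.3
grasp_force: 0.0
```

Emit:
apply_moves(delta_rot=[[0,0,-0.65],[0,0,-0.65],[0,0,0],[0,0,0]], xyz=[[0,0,0],[0,0,0],[0,0,0],[0,0,0]], hand=[-1,-1,-1,-1])

```text
clock: 4.47
position: [504.1, -307.9, 203.6]
ee_rot: [0.987, -0.162, -0.0, -0.0]
contact_force: [-0.3, -0.0, -0.9]
gripper_width: 85.2
grasp_force: 0.0
```

```bash
python3 - <<'E'
from h import *
p=cam("wrist"); X=cloud(p); save(p,"win.png"); Z=X[...,2]
near=np.hypot(X[...,0]-502,X[...,1]+306)<60
for nm,m in (("top",near&(Z>43)&(Z<56)),("all",near&(Z>3)&(Z<56)),("flange",near&(Z>3)&(Z<11))):
    r=cv2.minAreaRect(X[m][:,:2].astype(np.float32)); print(nm,r,np.median(Z[m]).round(1),m.sum())
for d in nets.masks_of("window_mid",p)[:4]:
    q=X[d["region"]]; print(d["score"],d["bbox"],np.nanmedian(q,0).round(1))
plan(502,-306,60,71.4)
E
```

```text
top ((502.24639892578125, -307.6662902832031), (31.76262664794922, 37.740386962890625), 71.00704193115234) 48.0 1948
all ((502.3472900390625, -307.4805603027344), (40.01393508911133, 79.49313354492188), 71.32772827148438) 38.1 3973
flange ((502.3472900390625, -307.4805603027344), (40.01393508911133, 79.49313354492188), 71.32772827148438) 5.4 1799
0.9 [295.5, 165.1, 340.1, 255.8] [ 511.6 -309.5   34.2]
0.88 [360.3, 286.0, 411.2, 373.7] [ 387.9 -329.8   29.6]
0.84 [300.1, 0.0, 345.2, 18.8] [ 655.1 -357.2    5.4]
0.61 [401.5, 101.5, 487.1, 205.7] [ 521.1 -419.2   27.6]
yaw -108.6 pos [ 504.1 -308.   203.9] tilt 0.01 j6 1.52
shift units [-0.11 -0.05  5.76]
turn units -0.0
```

View pics/win.png

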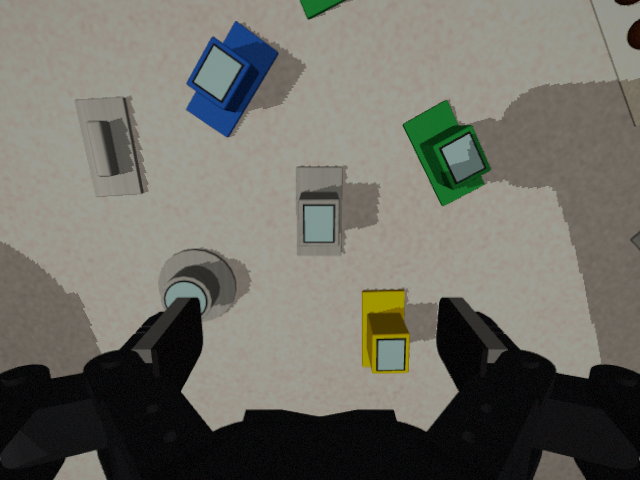

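The steel window is at px (319,215). It is clear of its neighbours and aligned with the fingers.

Emit:
apply_moves(delta_rot=[[0,0,0],[0,0,0],[0,0,0],[0,0,0],[0,0,0],[0,0,0],[0,0,0],[0,0,0],[0,0,0],[0,0,0],[0,0,0],[0,0,0],[0,0,0],[0,0,0]], xyz=[[-0.07,0,0.8],[0,0,0.8],[0,0,0.8],[0,0,0.8],[0,0,0.8],[0,0,0.8],[0,0,0.8],[0,0,0.4],[0,0,0.4],[0,0,0.4],[0,0,0.25],[0,0,0.22],[0,0,0],[0,0,0]], hand=[-1,-1,-1,-1,-1,-1,-1,-1,-1,-1,-1,-1,-1,-1])

```text
clock: 5.73
position: [502.3, -308.3, 22.3]
ee_rot: [0.987, -0.162, 0.0, 0.0]
contact_force: [0.5, 0.3, 0.4]
gripper_width: 85.8
grasp_force: 0.0
```

Emit:
apply_moves(delta_rot=[[0,0,0],[0,0,0],[0,0,0],[0,0,0],[0,0,0],[0,0,0],[0,0,0],[0,0,0],[0,0,0],[0,0,0],[0,0,0],[0,0,0]], xyz=[[0,0,0],[0,0,0],[0,0,0],[0,0,0],[0,0,0],[0,0,0],[0,0,0],[0,0,0],[0,0,0],[0,0,0],[0,0,0],[0,0,0]], hand=[0,0.2,0.4,0.6,0.8,1,1,1,1,1,1,1])

```text
clock: 6.73
position: [502.6, -308.3, 22.7]
ee_rot: [0.987, -0.161, 0.001, 0.0]
contact_force: [-0.0, 1.1, 5.1]
gripper_width: 31.1
grasp_force: 60.8
```

Emit:
apply_moves(delta_rot=[[0,0,0],[0,0,0],[0,0,0],[0,0,0],[0,0,0],[0,0,0],[0,0,0],[0,0,0],[0,0,0],[0,0,0],[0,0,0],[0,0,0],[0,0,-0.5],[0,0,-0.6],[0,0,-0.5],[0,0,-0.22],[0,0,0],[0,0,0]], xyz=[[0,0,-0.2],[0,0,-0.4],[0,0,-0.8],[0,0,-0.9],[0,0,-0.9],[0,0,-0.9],[0,0,-0.9],[0,0,-0.9],[0,0,-0.9],[0,0,-0.9],[0,0,-0.7],[0,0,-0.3],[0,0,0],[0,0,0],[0,0,0],[0,0,0],[0,0,0],[0,0,0]], hand=[1,1,1,1,1,1,1,1,1,1,1,1,1,1,1,1,1,1])

```text
clock: 8.23
position: [501.7, -308.0, 239.0]
ee_rot: [0.998, -0.068, -0.001, -0.0]
contact_force: [-0.3, 0.2, -1.2]
gripper_width: 31.3
grasp_force: 60.1
```

```bash
python3 - <<'E'
from h import *
plan(492.2,158.6,240,82.3)
s=arm.read_state(); print(s["gripper_width"],s["contact_force"],s["grasp_force"])
E
```

```text
yaw -97.7 pos [ 501.7 -308.   239. ] tilt 0.08 j6 1.71
shift units [ -2.89 -18.44  -0.03]
turn units -0.01
31.27445451001463 [-0.26317873  0.21594083 -1.16531944] 60.108665227890015
```

Emit:
apply_moves(delta_rot=[[0,0,0],[0,0,0],[0,0,0],[0,0,0],[0,0,0],[0,0,0],[0,0,0],[0,0,0],[0,0,0],[0,0,0],[0,0,0],[0,0,0],[0,0,0],[0,0,0],[0,0,0],[0,0,0],[0,0,0],[0,0,0],[0,0,0],[0,0,0]], xyz=[[-0.06,-0.4,0],[-0.11,-0.7,0],[-0.14,-0.9,0],[-0.14,-0.9,0],[-0.14,-0.9,0],[-0.14,-0.9,0],[-0.14,-0.9,0],[-0.14,-0.9,0],[-0.14,-0.9,0],[-0.14,-0.9,0],[-0.14,-0.9,0],[-0.14,-0.9,0],[-0.14,-0.9,0],[-0.14,-0.9,0],[-0.14,-0.9,0],[-0.14,-0.9,0],[-0.14,-0.9,0],[-0.14,-0.9,0],[-0.14,-0.9,0],[-0.11,-0.7,0]], hand=[1,1,1,1,1,1,1,1,1,1,1,1,1,1,1,1,1,1,1,1])

```text
clock: 9.9
position: [492.7, 126.3, 239.6]
ee_rot: [0.998, -0.067, -0.0, -0.0]
contact_force: [0.3, 0.1, -2.3]
gripper_width: 31.0
grasp_force: 60.1
```

Emit:
apply_moves(delta_rot=[[0,0,0],[0,0,0],[0,0,0],[0,0,0],[0,0,0]], xyz=[[-0.1,-0.6,0],[-0.08,-0.5,0],[-0.04,-0.24,0],[0,0,0],[0,0,0]], hand=[1,1,1,1,1])

```text
clock: 10.32
position: [492.1, 158.2, 239.4]
ee_rot: [0.998, -0.067, -0.0, 0.0]
contact_force: [-0.7, -0.6, -1.5]
gripper_width: 31.2
grasp_force: 60.1
```

```bash
python3 - <<'E'
from h import *
plan(492.2,158.6,160,82.3)
p=cam("wrist"); X=cloud(p); save(p,"held.png"); Z=X[...,2]
near=np.hypot(X[...,0]-492,X[...,1]-159)<60
roi=np.zeros((480,640),bool); roi[:360]=1
m=near&(Z>200)&(Z<275)&roi; print(m.sum(),np.percentile(Z[m],[5,50,95]).round(1))
m=near&(Z>215)&(Z<228)&roi; print("flange",cv2.minAreaRect(X[m][:,:2].astype(np.float32)),m.sum())
m=near&(Z>258)&(Z<272)&roi; print("top",cv2.minAreaRect(X[m][:,:2].astype(np.float32)),np.median(Z[m]),m.sum())
pl=(Z>118)&(Z<123); print("plate",cv2.minAreaRect(X[pl][:,:2].astype(np.float32)))
E
```

```text
yaw -97.7 pos [492.1 158.2 239.4] tilt 0.03 j6 0.81
shift units [ 0.   -0.02  3.18]
turn units 0.0
17809 [221.6 260.5 267.3]
flange ((514.1212768554688, 154.5515594482422), (40.2181396484375, 34.19456481933594), 82.58480072021484) 5398
top ((497.17401123046875, 156.83050537109375), (58.42803192138672, 27.23091697692871), 82.48685455322266) 264.92943027571806 9051
plate ((491.936279296875, 158.57632446289062), (136.96763610839844, 136.28672790527344), 82.37523651123047)
```

View pics/held.png

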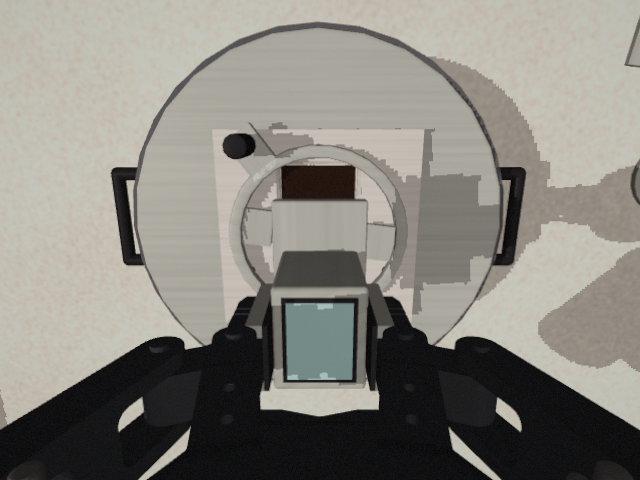

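The window is held level and square over the recess, with its centre within about 1 mm of the seat axis. Lowering it now.

Emit:
apply_moves(delta_rot=[[0,0,0],[0,0,0],[0,0,0],[0,0,0],[0,0,0],[0,0,0],[0,0,0],[0,0,0],[0,0,0],[0,0,0]], xyz=[[0,-0.04,0.3],[0,0,0.5],[0,0,0.6],[0,0,0.6],[0,0,0.5],[0,0,0.4],[0,0,0.3],[0,0,0.2],[0,0,0],[0,0,0]], hand=[1,1,1,1,1,1,1,1,1,1])

```text
clock: 11.2
position: [492.8, 159.3, 154.8]
ee_rot: [0.998, -0.067, 0.0, -0.0]
contact_force: [0.9, 1.0, -1.4]
gripper_width: 31.2
grasp_force: 60.1
```

Emit:
apply_moves(delta_rot=[[0,0,0],[0,0,0],[0,0,0],[0,0,0],[0,0,0],[0,0,0]], xyz=[[0,0,0.12],[0,0,0.12],[0,0,0.12],[0,0,0.1],[0,0,0],[0,0,0]], hand=[1,1,1,1,1,1])

```text
clock: 11.7
position: [492.4, 159.3, 142.9]
ee_rot: [0.998, -0.067, -0.0, 0.0]
contact_force: [0.6, -0.5, -1.2]
gripper_width: 31.1
grasp_force: 60.1
```

Emit:
apply_moves(delta_rot=[[0,0,0],[0,0,0],[0,0,0],[0,0,0],[0,0,0]], xyz=[[0,0,0.06],[0,0,0.06],[0,0,0.04],[0,0,0],[0,0,0]], hand=[1,1,1,1,1])

```text
clock: 12.12
position: [492.5, 159.3, 139.0]
ee_rot: [0.998, -0.067, -0.0, 0.0]
contact_force: [0.5, 0.0, -1.4]
gripper_width: 30.8
grasp_force: 60.1
```

Emit:
apply_moves(delta_rot=[[0,0,0],[0,0,0],[0,0,0],[0,0,0]], xyz=[[0,0,0.03],[0,0,0.03],[0,0,0],[0,0,0]], hand=[1,1,1,1])

```text
clock: 12.45
position: [492.6, 159.4, 138.6]
ee_rot: [0.998, -0.067, 0.0, -0.0]
contact_force: [-2.6, -0.0, 5.5]
gripper_width: 31.2
grasp_force: 61.1
```

Emit:
apply_moves(delta_rot=[[0,0,0],[0,0,0],[0,0,0],[0,0,0],[0,0,0],[0,0,0],[0,0,0]], xyz=[[0,0,0],[0,0,0],[0,0,0],[0,0,0],[0,0,0],[0,0,0],[0,0,0]], hand=[0.2,0.1,0,-0.1,-0.2,-0.3,-0.3])

```text
clock: 13.03
position: [492.5, 159.3, 137.5]
ee_rot: [0.998, -0.067, -0.0, 0.0]
contact_force: [0.4, 1.0, 0.2]
gripper_width: 55.6
grasp_force: 0.0
```

Emit:
apply_moves(delta_rot=[[0,0,0],[0,0,0],[0,0,0],[0,0,0],[0,0,0],[0,0,0],[0,0,0],[0,0,0],[0,0,0],[0,0,0]], xyz=[[0,0,-0.1],[0,0,-0.2],[0,0,-0.4],[0,0,-0.7],[0,0,-0.8],[0,0,-0.8],[0,0,-0.7],[0,0,-0.4],[0,0,0],[0,0,0]], hand=[-0.3,-0.3,-0.3,-0.3,-0.3,-0.3,-0.3,-0.3,-0.3,-0.3])

```text
clock: 13.87
position: [492.3, 159.4, 240.4]
ee_rot: [0.998, -0.067, 0.0, -0.0]
contact_force: [0.3, 1.0, -0.4]
gripper_width: 55.4
grasp_force: 0.0
```

```bash
python3 - <<'E'
from h import *
p=cam("wrist"); X=cloud(p); save(p,"seated.png"); Z=X[...,2]
near=np.hypot(X[...,0]-492,X[...,1]-159)<47
roi=np.zeros((480,640),bool); roi[:400]=1
m=near&(Z>158)&(Z<170)&roi; q=X[m]; print("top",cv2.minAreaRect(q[:,:2].astype(np.float32)),np.median(Z[m]),m.sum())
A=np.c_[q[:,:2]-q[:,:2].mean(0),np.ones(len(q))]; print("plane",np.linalg.lstsq(A,q[:,2],rcond=None)[0])
m=near&(Z>117)&(Z<126)&roi; print("low",np.histogram(Z[m],bins=np.arange(117,127)))
po=(Z>155)&(Z<172)&(np.hypot(X[...,0]-557,X[...,1]-194)<20); print("post",X[po].mean(0).round(1),po.sum())
plan(492,159,238)
E
```

```text
top ((492.2701416015625, 158.8328857421875), (32.043418884277344, 37.820369720458984), 82.2524185180664) 164.02505182278773 3420
plane [-1.71839962e-02  4.77611991e-03  1.63934492e+02]
low (array([ 201,  284, 1062, 2135, 1824,  482,   28,   22,   34]), array([117, 118, 119, 120, 121, 122, 123, 124, 125, 126]))
post [556.4 194.2 164.4] 567
yaw -97.7 pos [491.9 159.1 239.4] tilt 0.08 j6 0.81
shift units [0.01 0.   0.06]
```

View pics/seated.png

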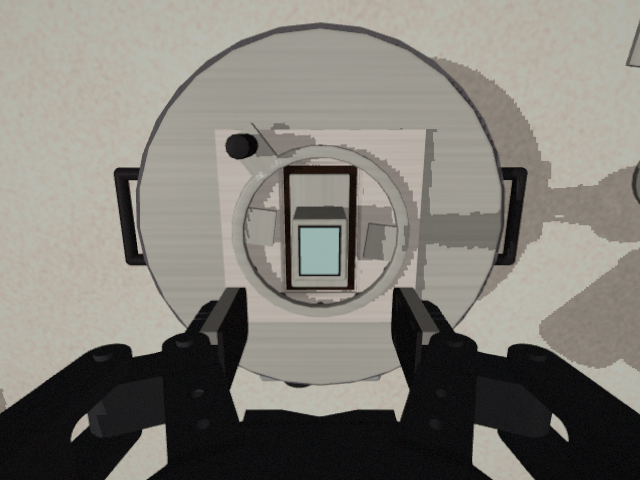

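The window is seated flat and evenly framed in the recess, with its centre at (492.2,158.8). The post is at (240,146) px. I'll go over the post with the fingers straddling it tangentially.

Emit:
apply_moves(delta_rot=[[0,0,0],[0,0,0],[0,0,0],[0,0,0],[0,0,0],[0,0,-0.9],[0,0,-0.9],[0,0,-0.9],[0,0,-0.9],[0,0,-0.9],[0,0,-0.9],[0,0,-0.7],[0,0,0],[0,0,0]], xyz=[[0.47,-0.35,0],[0.47,-0.35,0],[0.47,-0.35,0],[0.48,-0.35,0],[0.48,-0.34,0],[0,0,0.2],[0,0,0.3],[0,0,0.3],[0,0,0.3],[0,0,0.3],[0,0,0.2],[0,0,0],[0,0,0],[0,0,0]], hand=[0,0.2,0.3,0.3,0.3,0.3,0.3,0.3,0.3,0.3,0.3,0.3,0.3,0.3])

```text
clock: 15.08
position: [556.5, 194.3, 198.8]
ee_rot: [0.969, 0.249, -0.001, 0.0]
contact_force: [0.3, 0.5, 0.4]
gripper_width: 30.2
grasp_force: 0.0
```

```bash
python3 - <<'E'
from h import *
plan(556.5,194.2,141,118.9)
s=arm.read_state(); print(s["gripper_width"])
E
```

```text
yaw -61.2 pos [556.5 194.3 198.8] tilt 0.14 j6 1.46
shift units [0.   0.   2.31]
turn units -0.02
30.23613495996663
```

Emit:
apply_moves(delta_rot=[[0,0,0],[0,0,0],[0,0,0],[0,0,0],[0,0,0],[0,0,0],[0,0,0],[0,0,0],[0,0,0],[0,0,0],[0,0,0]], xyz=[[0,0,0.3],[0,0,0.4],[0,0,0.4],[0,0,0.4],[0,0,0.4],[0,0,0.25],[0,0,0.15],[0,0,0],[0,0,0],[0,0,0],[0,0,0]], hand=[0.3,0.3,0.3,0.3,0.3,0.3,0.3,0.4,0.5,0.53,0.53])

```text
clock: 16.0
position: [557.4, 194.7, 143.2]
ee_rot: [0.968, 0.25, 0.001, -0.0]
contact_force: [0.9, -0.1, 0.8]
gripper_width: 19.9
grasp_force: 0.0
```

Emit:
apply_moves(delta_rot=[[0,0,0.5],[0,0,0.5],[0,0,0.5],[0,0,0.5],[0,0,0.5],[0,0,0.5],[0,0,0.5],[0,0,0.5],[0,0,0.5],[0,0,0.5],[0,0,0.5],[0,0,0.5],[0,0,0]], xyz=[[-0.004,0.155,0],[-0.004,0.155,0],[-0.004,0.155,0],[-0.004,0.155,0],[-0.004,0.155,0],[-0.004,0.155,0],[-0.004,0.155,0],[-0.004,0.155,0],[-0.004,0.155,0],[-0.004,0.155,0],[-0.004,0.155,0],[-0.004,0.155,0],[0,0,0]], hand=[0.53,0.53,0.53,0.53,0.53,0.53,0.53,0.53,0.53,0.53,0.53,0.53,0.53])

```text
clock: 17.08
position: [565.8, 149.7, 142.9]
ee_rot: [0.998, -0.062, 0.0, -0.0]
contact_force: [-0.1, 0.1, -1.0]
gripper_width: 20.2
grasp_force: 0.3
```

```bash
python3 - <<'E'
from h import *
plan(492.2,158.7,140)
s=arm.read_state(); v=s["position"][:2]-[492.2,158.7]; print(np.hypot(*v),np.degrees(np.arctan2(v[1],v[0])),s["contact_force"],s["wrist_torque"],s["gripper_width"])
E
```

```text
yaw -97.2 pos [565.8 149.7 142.9] tilt 0.07 j6 0.91
shift units [-2.97  0.01  0.11]
74.1877595810341 -6.998120988732358 [-0.07892821  0.07576909 -0.97164589] [ 0.15640767 -0.07273368 -0.06701685] 20.16481704139919
```

Emit:
apply_moves(delta_rot=[[0,0,0.5],[0,0,0.5],[0,0,0.5],[0,0,0.5],[0,0,0.5],[0,0,0.5],[0,0,0.5],[0,0,0.5],[0,0,0.5],[0,0,0.5],[0,0,0.5],[0,0,0.5],[0,0,0.5],[0,0,0.5],[0,0,0],[0,0,0]], xyz=[[-0.004,0.155,0],[-0.004,0.155,0],[-0.004,0.155,0],[-0.004,0.155,0],[-0.004,0.155,0],[-0.004,0.155,0],[-0.004,0.155,0],[-0.004,0.155,0],[-0.004,0.155,0],[-0.004,0.155,0],[-0.004,0.155,0],[-0.004,0.155,0],[-0.004,0.155,0],[-0.004,0.155,0],[0,0,0],[0,0,0]], hand=[0.53,0.53,0.53,0.53,0.53,0.53,0.53,0.53,0.53,0.53,0.53,0.53,0.53,0.53,0.53,0.53])

```text
clock: 18.42
position: [541.2, 102.9, 143.1]
ee_rot: [0.91, -0.414, 0.0, -0.0]
contact_force: [1.1, 0.7, 0.8]
gripper_width: 19.8
grasp_force: 0.3
```

Emit:
apply_moves(delta_rot=[[0,0,0.25],[0,0,0.25],[0,0,0.25],[0,0,0.2],[0,0,0],[0,0,0]], xyz=[[0,0.08,0],[0,0.08,0],[0,0.08,0],[0,0.06,0],[0,0,0],[0,0,0]], hand=[0.53,0.53,0.53,0.53,0.53,0.53])

```text
clock: 18.92
position: [535.8, 98.7, 143.0]
ee_rot: [0.888, -0.459, 0.001, -0.001]
contact_force: [3.1, 3.3, -1.3]
gripper_width: 20.2
grasp_force: 1.9
```

```bash
python3 - <<'E'
from h import *
plan(492.2,158.7,140)
s=arm.read_state(); v=s["position"][:2]-[492.2,158.7]; print(np.hypot(*v),np.degrees(np.arctan2(v[1],v[0])),s["contact_force"],s["grasp_force"],s["gripper_width"])
p=cam("wrist"); X=cloud(p); Z=X[...,2]; m=(Z>50)&(Z<168)&(np.hypot(X[...,0]-492,X[...,1]-159)<100)
po=m&(p["frame"].max(2)<60)&(Z>150); q=X[po]; print(len(q), q.mean(0) if len(q) else 0)
E
```

```text
yaw -144.7 pos [535.8  98.7 143. ] tilt 0.14 j6 0.14
shift units [-2.97  0.04  0.12]
74.16376531310324 -53.986481944420696 [ 3.09871012  3.291967   -1.31052162] 1.9346889853477478 20.205230051726165
2747 [539.17506738  96.0872666  159.74119637]
```

Emit:
apply_moves(delta_rot=[[0,0,0.1],[0,0,0.1],[0,0,0.1],[0,0,0]], xyz=[[0,0.04,0],[0,0.04,0],[0,0.04,0],[0,0,0]], hand=[0.53,0.53,0.53,0.53])

```text
clock: 19.3
position: [534.5, 97.9, 143.0]
ee_rot: [0.881, -0.474, 0.002, -0.003]
contact_force: [5.8, 5.5, -3.6]
gripper_width: 20.1
grasp_force: 4.0
```

Emit:
apply_moves(delta_rot=[[0,0,0],[0,0,0],[0,0,0]], xyz=[[0,0.06,0],[0,0.04,0],[0,0,0]], hand=[0.53,0.53,0.53])

```text
clock: 19.55
position: [534.4, 97.8, 143.1]
ee_rot: [0.881, -0.474, 0.003, -0.005]
contact_force: [10.3, 8.5, -7.5]
gripper_width: 20.3
grasp_force: 6.5
```

Emit:
apply_moves(delta_rot=[[0,0,0],[0,0,0],[0,0,0],[0,0,0],[0,0,0],[0,0,0]], xyz=[[0,-0.1,0],[0,-0.1,0],[0,-0.06,0],[0,0,0],[0,0,0],[0,0,0]], hand=[0.53,0.53,0.4,0.3,0.2,0.2])

```text
clock: 20.05
position: [535.0, 97.9, 142.3]
ee_rot: [0.88, -0.474, -0.001, 0.001]
contact_force: [-0.3, -0.9, 0.3]
gripper_width: 34.3
grasp_force: 0.0
```

Emit:
apply_moves(delta_rot=[[0,0,0],[0,0,0],[0,0,0],[0,0,0],[0,0,0],[0,0,0],[0,0,0],[0,0,0],[0,0,0],[0,0,0]], xyz=[[0,0,-0.2],[0,0,-0.4],[0,0,-0.7],[0,0,-0.9],[0,0,-0.9],[0,0,-0.9],[0,0,-0.5],[0,0,0],[0,0,0],[0,0,0]], hand=[0.2,0.2,0.2,0.2,0.2,0.2,0.2,0.2,0.2,0.2])

```text
clock: 20.88
position: [535.1, 98.3, 254.4]
ee_rot: [0.88, -0.474, -0.001, 0.0]
contact_force: [0.3, -0.5, -0.6]
gripper_width: 34.3
grasp_force: 0.0
```

```bash
python3 - <<'E'
from h import *
p=cam("wrist"); X=cloud(p); save(p,"end.png"); Z=X[...,2]
t=cam("top"); XT=cloud(t)
for nm,Y,f in (("wrist",X,p["frame"]),("top",XT,t["frame"])):
    D=np.hypot(Y[...,0]-492,Y[...,1]-159); zz=Y[...,2]
    m=(D<40)&(zz>155)&(zz<170); r=cv2.minAreaRect(Y[m][:,:2].astype(np.float32)); q=Y[m]
    A=np.c_[q[:,:2]-q[:,:2].mean(0),np.ones(len(q))]
    print(nm,"win",r,np.median(zz[m]),np.linalg.lstsq(A,q[:,2],rcond=None)[0])
    po=(D>60)&(D<90)&(zz>150)&(zz<170); q=Y[po]
    if len(q): v=np.median(q,0)[:2]-[492.2,158.7]; print("post",np.median(q,0),len(q),np.hypot(*v),"turn",np.radians(45-7.7)-np.arctan2(v[1],v[0]))
print(arm.read_state()["contact_force"])
E
```

```text
wrist win ((491.6655578613281, 158.59234619140625), (32.92767333984375, 39.18562316894531), 80.28515625) 164.04626932468005 [-3.02042462e-02  6.79116273e-02  1.63460002e+02]
post [537.75091661  98.10103481 161.02454926] 428 75.80976577381064 turn 1.5772298929454975
top win ((491.7055969238281, 159.5850372314453), (31.257871627807617, 38.00685119628906), 81.61459350585938) 166.29573168108539 [1.41498951e-02 7.52928073e-02 1.65755892e+02]
post [538.35153589  95.10178363 161.3929654 ] 10 78.57924274574077 turn 1.594054673520318
[-0.18161301 -0.55997904 -0.018491  ]
```

View pics/end.png

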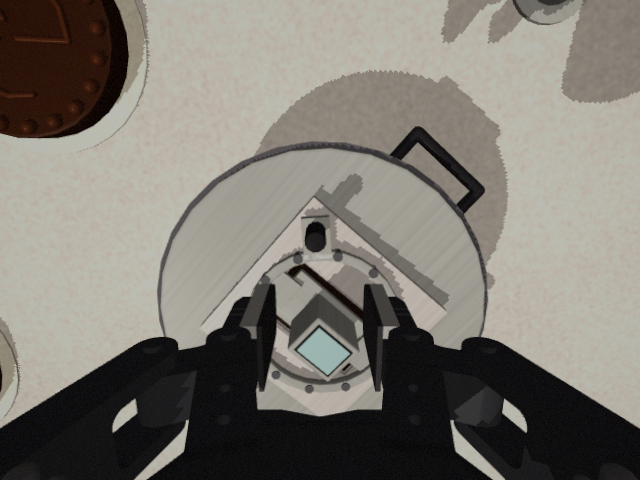

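The ring reads about 1.57 rad, with the post at (316,236) px, and the fingers are clear. The window is centred. I'll recheck its tilt using glass points only, then hand in.

```bash
python3 - <<'E'
from h import *
p=cam("wrist"); Y=cloud(p); f=p["frame"].astype(int)
m=(np.hypot(Y[...,0]-492,Y[...,1]-159)<25)&(f[...,2]-f[...,0]>15)&(Y[...,2]>155)&(Y[...,2]<172); q=Y[m]
c=np.linalg.lstsq(np.c_[q[:,:2]-q[:,:2].mean(0),np.ones(len(q))],q[:,2],rcond=None)[0]; t=np.hypot(*c[:2]); print(len(q),c,t)
if t<0.06: print(arm.job_done())
E
```

```text
1253 [-6.84492111e-04 -4.00547445e-03  1.64627526e+02] 0.004063539720111831
the job is handed in; nothing more can be done
None
```

The oblong window is seated flat in the port (glass tilt about 0.004 rad, centre within about 1 mm). The locking ring is turned to its stop at about 1.57 rad, the gripper is clear, and the job was handed in at about 21 s; no verdict came back.

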